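Slide a lapped whetstone home in the drying rack and bar it in

TASK

Put the freshly lapped green whetstone away in the drying rack: with the fingertips only, push it flat along the slats down the empty lane until its end rests against the wooden stop, without letting it touch either aluminium rail on the way, because the soft wet edges chip. Then swing the turn-bar shut across the lane behind it. Do not lift or tip the stone, leave the other things where they are, and take the hand away at the end.

Things in the scene. Friction and masses are not known exactly. Their poses are not given: they have to be found in the camera images.
- rack: Drying rack, fixed to the bench: a duckboard of light wooden slats with aluminium rails. Origin on the bench, under the empty lane's mouth, midway between its rails. -y runs down the lane to the stop, +y back over the loading end, +x to the neighbour lane (away from the robot). Deck flat, 22 mm high, x = -66 to +66, y = -194 to +235 mm. The lane is 80 mm wide (x = -40 to +40 mm).
- stop_face (a point): Middle of the foot of the wooden stop's face at the lane's end, on the deck: x = 0, y = -180, z = 22 mm of the rack. The stop is a cross bar 14 mm thick, 26 mm high above the deck.
- neighbour_lane (a point): Middle of the neighbour lane's mouth, on the deck, x = +79, y = 0 mm of the rack. That lane (x = +60 to +98 mm) holds the slim stone behind its own small bar, which is fixed shut: over x = +68 to +108, y = +6 to +18 mm, up to 16 mm above the deck. Its deck ends at y = +31 mm.
- rail_near: Aluminium rail on the robot's side of the lane, a flat bar 20 mm wide, 8 mm high above the deck, fixed to the rack; its inner face is at x = -40 mm of the rack, it runs from y = -180 to +22 mm. Origin at the middle of its underside.
- rail_mid: Aluminium rail between the two lanes, same size (20 x 202 x 8 mm), inner face at x = +40 mm of the rack. Origin at the middle of its underside.
- green_stone: Loose green whetstone, a plain block 60 x 180 x 20 mm (about 0.5 kg). Origin at the centre of its underside, long axis y, thickness z. At the start it lies on the loading end of the deck, in front of the mouth, somewhat off the lane's middle line and askew. Home: 10 mm clear of each rail at best, its far end against the stop, its near end then level with y = 0 of the rack.
- turn_bar (a joint): Angle of the flat steel turn-bar, rad. 0 = shut: straight across the lane (towards rack +x), at its limit; it grows counter-clockwise seen from above, 1.57 = back over the loading end, 3.0 = swung out sideways, away from the lane. It starts swung out (2.4 to 2.95), stays where it is left and takes 1 to 2 N at the knob to move. It goes fully shut only if the stone is within about 6 mm of the stop.
- bar_pivot (a point): Brass pivot of the turn-bar, on top of the near rail's end, at x = -50, y = +12, z = 36 mm of the rack. The bar is 12 mm wide, 6 mm thick (its underside 0.5 mm over the rail, so 8 to 15 mm above the deck) and reaches 65 mm from the pivot.
- bar_knob (a point): Black knob, 14 mm across, standing on a 9 mm stem on the turn-bar 50 mm from the pivot; this point is its middle, 28 mm above the deck; its top is 33 mm above the deck.
- slim_stone: Slim orange-red whetstone, 26 x 150 x 14 mm, lying in the neighbour lane; leave it. Origin at the centre of its underside.
- spray_bottle: Spray bottle, 196 mm high, at the back; leave it. Origin at the centre of its underside.
- enamel_cup: White enamel cup, 76 mm high, near the front right corner of the bench; leave it. Origin at the centre of its underside.
- scrub_brush: Wooden scrubbing brush, 156 mm long, behind the stone holder; leave it. Origin at the centre of its underside.
- brown_stone: Brown whetstone, 64 x 200 x 24 mm, behind the stone holder; leave it. Origin at the centre of its underside.
- tape: Roll of masking tape, 89 mm across, 24 mm high, at the back; leave it. Origin at the centre of its underside.

How it is judged:
On the way, in this order (a step that is already met when the one before it is completed fails the run):
1. the green stone is pushed home against the stop, the turn-bar still open (y of green_stone in the frame of rack below -0.085 m and value of joint turn_bar above 0.5 rad), for 0.1 s.
2. the turn-bar is swung shut behind the stone (value of joint turn_bar below 0.12 rad), for 0.2 s.
At the end, for the whole second after the job is handed in: The green stone lies flat and at rest between the two rails with its end within 6 mm of the stop, and the turn-bar is shut across the lane (within 0.12 rad) (y of green_stone in the frame of rack below -0.084 m and x of green_stone in the frame of rack between -0.0105 and 0.0105 m and z of green_stone in the frame of rack below 0.026 m and linear speed of green_stone below 0.01 m/s and value of joint turn_bar below 0.12 rad); the robot touches nothing.
It fails at once if the green stone touches the near rail (contact force between green_stone and rail_near above 0.2 N).
It fails at once if the green stone touches the middle rail (contact force between green_stone and rail_mid above 0.2 N).
It fails at once if the green stone is lifted or tipped off the deck (z of green_stone in the frame of rack above 0.032 m or angle between green_stone's own z axis and vertical above 0.12 rad).
It fails at once if another thing is moved by more than 20 mm (distance of any of slim_stone, spray_bottle, enamel_cup, scrub_brush, brown_stone, tape from where it was at the start of the episode above 0.02 m).
It also fails if it takes over 72 s, if anything falls off the work surface, if the arm or the gripper's body presses on something with over 40 N, if the wrist force passes 120 N, or if a joint passes its speed limit or range.

ROBOT

A 7-joint arm with a two-finger parallel gripper is mounted at the origin on a cart in front of the work surface, level with it; the furniture and walls round the work are solid. World frame = base frame: x ahead of the robot, y to its left, z up, the work surface at z = 0. Lengths are in m, angles in rad, forces in N, time in s.
With the tool pointing down it reaches from about 0.4 to 0.85 m from the base axis. Payload 6.9 kg.
Tool frame: the origin (TCP) lies between the finger pads; the fingertips stand 25 mm ahead of it and the grasp point (between the pads) lies 6 mm ahead of it; x points along the fingers, y is the direction in which the jaws open and shut, and the axes are right-handed (so a half turn about x gives the same grasp; the last joint's range is limited). The gripper opens to 85 mm and grips with 20 to 120 N. Pads are 22 mm wide; open, the fingers measure 114 mm over their backs; the gripper's body (76 mm by 85 mm) begins 54 mm behind the grasp point. The pads swing forward as they close: fully open they stand 13 mm farther back than shut.
Start: joints at [-1.111, 0.507, -0.238, 1.5, 0.126, 1.149, -0.155], TCP at [0.217, 0.586, 0.256] pointing down, gripper open.
Joint ranges: [-3.08, 3.08], [-0.24, 2.05], [-1.43, 1.35], [0, 2.5], [-1.52, 4.66], [0.17, 1.96], [-2.89, 2.89]. Speed limits (rad/s): [2.39, 2.39, 3.14, 3.14, 3.14, 3.14, 3.14].

INTERFACE

Orientations are given as a unit quaternion [x, y, z, w].
In Python, from station import manip gives the robot as it stands. The module is installed in compiled form; this text tells all that it offers.
- The arm moves only by the tool carry_out, never from a script. Its argument "steps" is a list of rows, each an object with "xyz": the shift along the tool's x, y, z normalised to -1 to 1, where 1 is 200 mm, a list of three; "dr": the turn, a rotation vector about the tool's x, y, z normalised to -1 to 1, where 1 is pi/4 rad, a list of three; "grip": the opening in per cent of the stroke, from 0 (shut) to 100 (fully open). A call has 1 to 10 rows; each row shifts and turns the commanded pose from where the row before left it, along the tool's axes as they then stand; what a row does not reach is not made up. A row lasts 1/12 s, in which the tool goes at most 41.7 mm and 7.16 degrees, less where a joint would pass 70% of its speed; a pose out of reach is approached as far as the arm can. A call with a number of a shift or a turn outside -1 to 1 is refused whole. A call with a gripper value outside its range is refused whole. The fingers move at their own pace and stop on an object; "squeeze" is the grip in N (left out, the last holds). Time passes only in rows, so rows that do not move let the fingers close. It gives the time, the measured TCP pose, the force and the opening at its end, in the units of the state.
- manip.state(): the state, without advancing time (a new reading comes with each control period).
- manip.capture(name): name is "scene" or "top" or "wrist"; returns the picture (384x512x3 uint8, red, green, blue); there is no depth.
- manip.get_calibration(name): a dict with "K" (3x3 intrinsics, pixels), "camera_from_world" (4x4, takes a point from world to camera coordinates); the wrist camera has in their place "hand_eye" (4x4, takes a point from camera to tool coordinates, whose origin is the TCP and whose axes are the tool frame's). Camera axes: x right, y down, z forward; pixel columns grow to the right and rows downward; lengths in m; the calibration is good to about 2 mm. A picture is of the moment at which its call begins: read the wrist's pose just before it. get_calibration takes no time and is no camera call.
- manip.sign_off(): hands the job in, once; it reports no verdict.
The state is a dict: "clock": time; "joint_pos": joint angles; "qvel": joint speeds; "joint_efforts": joint torques, N m; "eef_pos": TCP position; "tool_rot": TCP orientation; "wrist_force": force on the tool from outside, world axes, zero at the start; "moment": the same for the moment, N m; "finger_gap": finger opening in m.
Only numpy, scipy, OpenCV 4.12 (cv2) and the standard library are available. Lean on these libraries where they do the work, as an engineer would, in place of code of your own. Each camera call takes 0.05 s, during which the arm holds its last target. There are 200 camera calls.

## Working session

There is one attempt and no reset: what is moved stays moved. The work goes in short steps, Python scripts to look and compute and a tool call to move; the robot and the scene stay as the last step left them, time stands still between calls to the robot, and variables do not carry over. Pictures are saved under pics/ and viewed, about 8 in all and at most 12, crops included, and the job is handed in when it is done.

Besides the shell and the picture viewer there is one more tool, called after "Call:" by a JSON object that holds its "fn" and its "kwargs", one argument or row to a line. carry_out: Moves the arm, as the interface text tells. Its arguments: {"type":"object","properties":{"steps":{"type":"array"},"squeeze":{"type":"number"}},"required":["steps"]}

```bash
mkdir -p pics; python3 - <<'E'
from station import manip
import cv2,numpy as np
print(manip.state())
for n in ("scene","top"):
    im=manip.capture(n); cv2.imwrite(f"pics/{n}0.png",im[:,:,::-1]); c=manip.get_calibration(n); print(n,np.round(c["K"],2).tolist(),np.round(c["camera_from_world"],4).tolist())
print(manip.get_calibration("wrist"))
a=[cv2.imread(f"pics/{n}0.png") for n in("scene","top")]
cv2.imwrite("pics/top_b.png",cv2.resize(a[1],(800,600)))
E
```

```text
{'clock': 0.0, 'joint_pos': array([-1.11150056,  0.50835466, -0.23750091,  1.50112259,  0.12568085,
        1.148907  , -0.15479989]), 'qvel': array([ 0.00153787, -0.00129599, -0.00292418,  0.00181631, -0.00046674,
       -0.00120686, -0.00084807]), 'joint_efforts': array([ 2.14762763e-04, -6.20597863e+01, -2.18595520e+00, -2.49649823e+01,
        1.28026656e-02,  1.20144899e-02, -6.59713777e-06]), 'eef_pos': array([0.21645945, 0.58583272, 0.25542189]), 'tool_rot': array([ 0.12380856,  0.69617405, -0.12506869,  0.69596764]), 'wrist_force': array([ 0.9227179 , -0.08195308, -0.03531844]), 'moment': array([-0.03466004, -0.0463001 , -0.01729186]), 'finger_gap': 0.0855410553396465}
scene [[478.71, 0.0, 254.77], [0.0, 478.71, 200.03], [0.0, 0.0, 1.0]] [[-0.8618, -0.5069, 0.0186, 0.5311], [-0.3686, 0.6007, -0.7094, 0.2171], [0.3484, -0.6183, -0.7045, 1.7606], [0.0, 0.0, 0.0, 1.0]]
top [[399.33, 0.0, 252.8], [0.0, 399.33, 192.92], [0.0, 0.0, 1.0]] [[0.0269, -0.9996, 0.0037, 0.0487], [-0.9961, -0.0271, -0.0845, 0.5706], [0.0846, -0.0014, -0.9964, 1.3961], [0.0, 0.0, 0.0, 1.0]]
{'K': array([[328.14961033,   0.        , 255.92265013],
       [  0.        , 328.14961033, 195.62305142],
       [  0.        ,   0.        ,   1.        ]]), 'hand_eye': array([[-1.44446032e-03, -2.68425394e-01,  9.63299393e-01,
        -1.17285413e-01],
       [ 9.99998956e-01, -3.47856996e-04,  1.40255997e-03,
        -8.36867312e-04],
       [-4.13922790e-05,  9.63300414e-01,  2.68425617e-01,
        -6.79667995e-02],
       [ 0.00000000e+00,  0.00000000e+00,  0.00000000e+00,
         1.00000000e+00]])}
```

View pics/top_b.png

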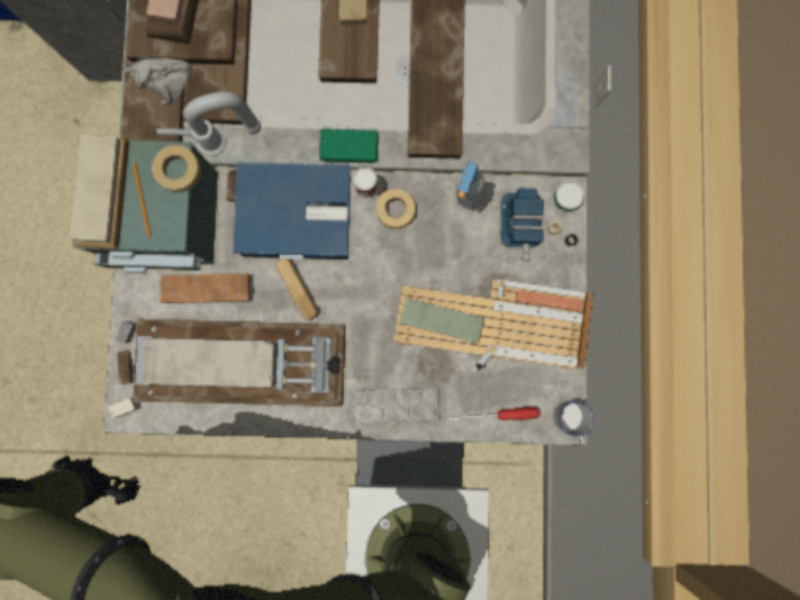

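View pics/scene0.png

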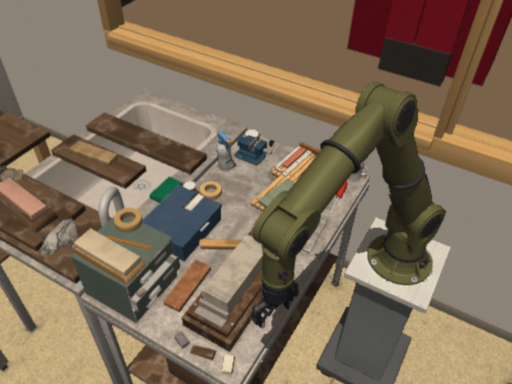

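The top view (800x600 scale) shows the rack at about (395–592, 282–367), with the green stone at (440,320). The bar is swung out at (485,360). The cup is at (575,417) and the spray bottle at (470,185). Next I'll measure on an enlarged crop.

```bash
cat > h.py <<'E'
from station import manip
import cv2,numpy as np
from scipy.spatial.transform import Rotation as R
def ray(K,Twc,uv,z):
    d=Twc[:3,:3]@np.linalg.solve(K,[uv[0],uv[1],1.]);o=Twc[:3,3];return o+d*(z-o[2])/d[2]
def wpose(s):
    T=np.eye(4);T[:3,:3]=R.from_quat(s["tool_rot"]).as_matrix();T[:3,3]=s["eef_pos"];return T@manip.get_calibration("wrist")["hand_eye"]
def cam(n,s=None):
    c=manip.get_calibration(n);return c["K"],(wpose(s) if n=="wrist" else np.linalg.inv(c["camera_from_world"]))
def proj(K,T,p):
    q=np.linalg.inv(T)@np.append(p,1);q=K@q[:3];return q[:2]/q[2]
E
python3 - <<'E'
from h import *
im=cv2.imread("pics/top0.png");c=im[170:250,245:385];cv2.imwrite("pics/topc.png",cv2.resize(c,None,fx=5.7,fy=5.7,interpolation=cv2.INTER_CUBIC))
K,T=cam("top")
hsv=cv2.cvtColor(c,cv2.COLOR_BGR2HSV);m=cv2.inRange(hsv,(35,30,40),(90,255,255))
cs=max(cv2.findContours(m,0,2)[0],key=cv2.contourArea)
r=cv2.minAreaRect(cs);print(r)
for p in cv2.boxPoints(r): print(ray(K,T,p+[245,170],.042))
E
```

```text
((37.84923553466797, 34.58934020996094), (50.01725387573242, 15.996509552001953), 14.349332809448242)
[0.52148582 0.0494651  0.042     ]
[0.57633379 0.03696271 0.042     ]
[ 0.53734184 -0.13396124  0.042     ]
[ 0.48274187 -0.12091983  0.042     ]
```

View pics/topc.png

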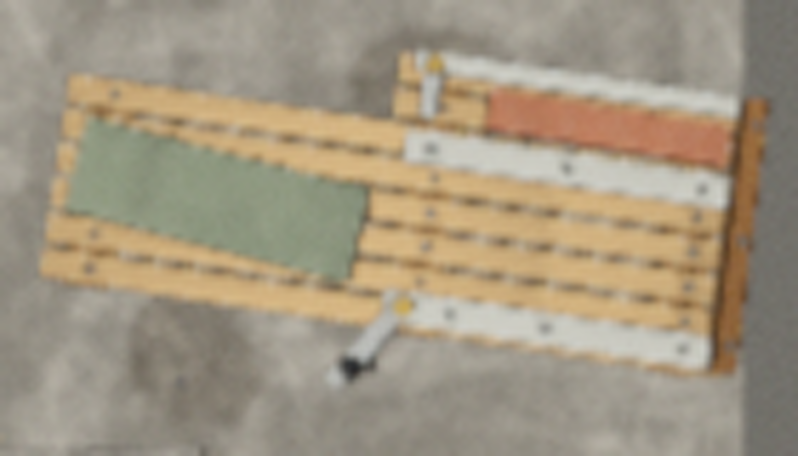

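```bash
python3 - <<'E'
from h import *
s=manip.state();print(np.round(R.from_quat(s["tool_rot"]).as_matrix(),3))
K,T=cam("top")
f=lambda p,z:ray(K,T,np.array(p)/5.7+[245,170]-.4,z)
for n,p,z in [("deck+x",(70,75),.022),("deck-x",(40,277),.022),("pivot",(403,306),.04),("knob",(348,366),.052),("railmid start top in corner",(407,158),.03),("railmid end",(728,206),.03),("railnear end in",(712,325),.03),("railnear start in",(415,293),.03),("stop",(722,260),.048)]: print(n,np.round(f(p,z),4))
E
```

```text
[[-0.001  0.346  0.938]
 [-0.001  0.938 -0.346]
 [-1.    -0.002  0.   ]]
deck+x [0.606  0.0505 0.022 ]
deck-x [0.4793 0.0659 0.022 ]
pivot [ 0.4672 -0.1571  0.04  ]
knob [ 0.4298 -0.1223  0.052 ]
railmid start top in corner [ 0.559 -0.16   0.03 ]
railmid end [ 0.5346 -0.3595  0.03  ]
railnear end in [ 0.4608 -0.3498  0.03  ]
railnear start in [ 0.4755 -0.166   0.03  ]
stop [ 0.5004 -0.3505  0.048 ]
```

Call:
{"fn": "carry_out", "kwargs": {
  "steps": [
    {"xyz": [-0.1,-0.12,0.13],"dr": [0,0,0],"grip": 100},
    {"xyz": [-0.1,-0.12,0.13],"dr": [0,0,0],"grip": 100},
    {"xyz": [0,-0.12,0.13],"dr": [0,0,0],"grip": 100},
    {"xyz": [0,-0.12,0.13],"dr": [0,0,0],"grip": 100},
    {"xyz": [0,-0.12,0.13],"dr": [0,0,0],"grip": 100},
    {"xyz": [0,-0.12,0.13],"dr": [0,0,0],"grip": 100},
    {"xyz": [0,-0.12,0.13],"dr": [0,0,0],"grip": 100},
    {"xyz": [0,-0.12,0.13],"dr": [0,0,0],"grip": 100},
    {"xyz": [0,-0.12,0.13],"dr": [0,0,0],"grip": 100},
    {"xyz": [0,-0.12,0.13],"dr": [0,0,0],"grip": 100}
  ]
}}

```text
clock: 0.93
eef_pos: [0.3776, 0.2693, 0.2962]
tool_rot: [0.124, 0.696, -0.124, 0.696]
wrist_force: [1.1, 0.0, 0.3]
finger_gap: 0.0853
```

Call:
{"fn": "carry_out", "kwargs": {
  "steps": [
    {"xyz": [0,-0.12,0.13],"dr": [0,0,0],"grip": 100},
    {"xyz": [0,-0.12,0.13],"dr": [0,0,0],"grip": 100},
    {"xyz": [0,-0.12,0.13],"dr": [0,0,0],"grip": 100},
    {"xyz": [0,-0.12,0.13],"dr": [0,0,0],"grip": 100},
    {"xyz": [0,-0.12,0.13],"dr": [0,0,0],"grip": 100},
    {"xyz": [0,-0.12,0.13],"dr": [0,0,0],"grip": 100},
    {"xyz": [0,-0.12,0.13],"dr": [0,0,0],"grip": 100},
    {"xyz": [0,-0.12,0.13],"dr": [0,0,0],"grip": 100},
    {"xyz": [0,-0.12,0.13],"dr": [0,0,0],"grip": 100},
    {"xyz": [0,-0.12,0.13],"dr": [0,0,0],"grip": 100}
  ]
}}

```text
clock: 1.77
eef_pos: [0.5383, -0.0458, 0.296]
tool_rot: [0.124, 0.696, -0.124, 0.696]
wrist_force: [1.5, 0.8, 0.3]
finger_gap: 0.0852
```

Call:
{"fn": "carry_out", "kwargs": {
  "steps": [
    {"xyz": [0,0,0],"dr": [0.155,0,0],"grip": 100},
    {"xyz": [0,0,0],"dr": [0.155,0,0],"grip": 100},
    {"xyz": [0,0,0],"dr": [0.155,0,0],"grip": 100},
    {"xyz": [0,0,0],"dr": [0.155,0,0],"grip": 100},
    {"xyz": [0,0,0],"dr": [0.155,0,0],"grip": 100},
    {"xyz": [0,0,0],"dr": [0.155,0,0],"grip": 100},
    {"xyz": [0,0,0],"dr": [0.155,0,0],"grip": 100},
    {"xyz": [0,0,0],"dr": [0.155,0,0],"grip": 100},
    {"xyz": [0,0,0],"dr": [0.155,0,0],"grip": 100},
    {"xyz": [0,0,0],"dr": [0.155,0,0],"grip": 100}
  ]
}}

```text
clock: 2.6
eef_pos: [0.5378, -0.0441, 0.2959]
tool_rot: [-0.501, -0.499, 0.502, -0.498]
wrist_force: [0.3, 1.0, 0.1]
finger_gap: 0.0854
```

Call:
{"fn": "carry_out", "kwargs": {
  "steps": [
    {"xyz": [0,0,0],"dr": [0.155,0,0],"grip": 100},
    {"xyz": [0,0,0],"dr": [0,0,0],"grip": 100},
    {"xyz": [0,0,0],"dr": [0,0,0],"grip": 100}
  ]
}}

```text
clock: 2.85
eef_pos: [0.5379, -0.0439, 0.296]
tool_rot: [-0.528, -0.47, 0.529, -0.469]
wrist_force: [0.4, -0.1, 0.2]
finger_gap: 0.0853
```

```bash
python3 - <<'E'
from h import *
s=manip.state();print(s["clock"],s["eef_pos"],s["joint_pos"],np.round(R.from_quat(s["tool_rot"]).as_matrix(),3))
im=manip.capture("wrist")[:,:,::-1];cv2.imwrite("pics/w1.png",im);cv2.imwrite("pics/w1b.png",cv2.resize(im,(800,600)))
import pickle;pickle.dump(s,open("s1.pkl","wb"))
E
```

```text
2.85 [ 0.53785562 -0.04393392  0.29595536] [-0.2021093   0.35478644  0.34221985  1.66424785 -0.1280204   1.1454634
  0.0553193 ] [[-0.001  0.993 -0.118]
 [-0.    -0.118 -0.993]
 [-1.    -0.001  0.   ]]
```

View pics/w1b.png

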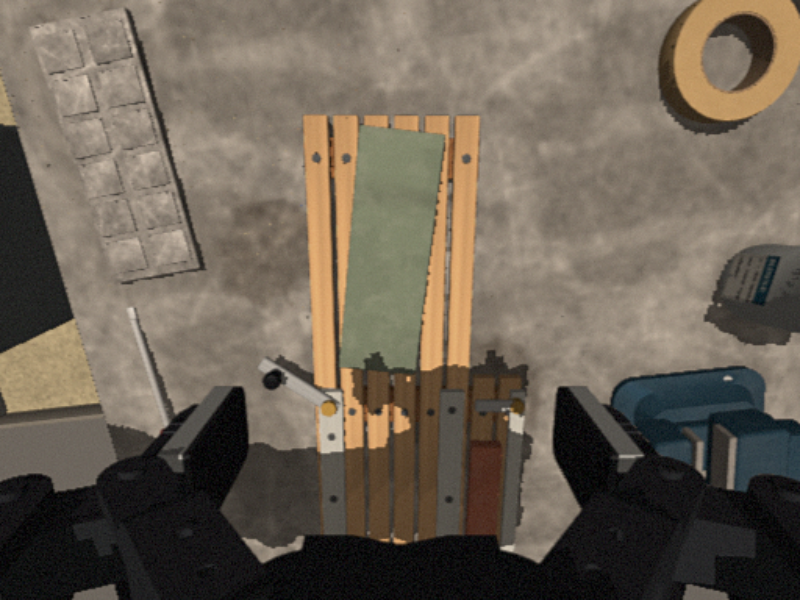

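The wrist view shows the deck end at (303–480,115) and the stone top corners at (362,125), (444,134), (418,369) and (341,364). The bar pivot is at (329,408), with the knob near (271,380).

```bash
python3 - <<'E'
from h import *
import pickle
s=pickle.load(open("s1.pkl","rb"));K,T=cam("wrist",s)
f=lambda p,z:ray(K,T,(np.array(p)+.5)/1.5625-.5,z)
P={}
for n,p,z in [("dA",(303,115),.022),("dB",(480,115),.022),("pivot",(329,408),.04),("knob",(271,380),.055),("mid_in",(440,391),.03),("near_in",(345,535),.03),("mid_in2",(438,535),.03)]:
    P[n]=f(p,z);print(n,np.round(P[n],4))
im=cv2.imread("pics/w1.png");hsv=cv2.cvtColor(im,cv2.COLOR_BGR2HSV);m=cv2.inRange(hsv,(35,30,60),(85,255,255))
c=max(cv2.findContours(m,0,2)[0],key=cv2.contourArea);r=cv2.minAreaRect(c);print(r)
for p in cv2.boxPoints(r): print("stone",np.round(ray(K,T,p,.042),4))
ψ=-.12
for ψ in(-.119,):
  ex=np.array([np.cos(ψ),np.sin(ψ)]);ey=np.array([-ex[1],ex[0]])
  O=(P["dA"]+P["dB"])[:2]/2-.235*ey;print("O",O)
  for n in P:print(n,np.round([(P[n][:2]-O)@ex*1e3,(P[n][:2]-O)@ey*1e3],1))
  for p in cv2.boxPoints(r):
    q=ray(K,T,p,.042)[:2]-O;print(np.round([q@ex*1e3,q@ey*1e3],1))
d=(P["dB"]-P["dA"]);print(np.arctan2(d[1],d[0]),np.linalg.norm(d))
E
```

```text
dA [0.4803 0.0645 0.022 ]
dB [0.6065 0.0496 0.022 ]
pivot [ 0.4669 -0.1573  0.04  ]
knob [ 0.4302 -0.1219  0.055 ]
mid_in [ 0.5568 -0.1578  0.03  ]
near_in [ 0.4598 -0.2858  0.03  ]
mid_in2 [ 0.5415 -0.2955  0.03  ]
((248.82225036621094, 160.17898559570312), (51.692718505859375, 154.370361328125), 7.009383678436279)
stone [ 0.477  -0.1209  0.042 ]
stone [0.5237 0.0505 0.042 ]
stone [0.5776 0.0377 0.042 ]
stone [ 0.5379 -0.1364  0.042 ]
O [ 0.51548579 -0.17629744]
dA [-63.5 234.9]
dB [ 63.5 235.1]
pivot [-50.5  13.1]
knob [-91.1  43.8]
mid_in [38.8 23.3]
near_in [ -42.3 -115.4]
mid_in2 [  40.  -115.3]
[-44.8  50.5]
[-18.7 226.2]
[ 36.3 219.8]
[17.5 42.3]
-0.11806178416694971 0.12703518961251015
```

```bash
cat >> h.py <<'E'
psi=-.119;ex=np.array([np.cos(psi),np.sin(psi)]);ey=np.array([-ex[1],ex[0]]);O=np.array([.5153,-.1763])-.0005*ex
def rk(p): q=np.array(p)[:2]-O;return np.round([q@ex*1e3,q@ey*1e3],1)
def shift(s,x,y,z):  # rack mm x,y and world z mm -> tool-frame units
    Rm=R.from_quat(s["tool_rot"]).as_matrix();d=np.append(O+(x*ex+y*ey)/1e3,z/1e3)-s["eef_pos"];return np.round(Rm.T@d/.2,3)
E
python3 - <<'E'
from h import *
import pickle
s=pickle.load(open("s1.pkl","rb"));K,T=cam("wrist",s)
c=[ray(K,T,(np.array(p)+.5)/1.5625-.5,.042) for p in [(362,125),(444,134),(418,369),(341,364)]]
q=[rk(p) for p in c];print(q,np.mean(q,0));r=(q[0]+q[1]-q[2]-q[3])/2;print(np.arctan2(-r[0],r[1]),np.linalg.norm(r))
s=manip.state();print(rk(s["eef_pos"]),s["eef_pos"][2],shift(s,0,133,50))
E
```

```text
[array([-19.2, 226.8]), array([ 37., 221.]), array([20.9, 47.5]), array([-38.8,  51.6])] [-2.50000e-02  1.36725e+02]
-0.10202479540457927 175.26136197120002
[  7.3 134.1] 0.29604392799393875 [ 1.23  -0.036  0.005]
```

Call:
{"fn": "carry_out", "kwargs": {
  "steps": [
    {"xyz": [0.15,-0.036,0.005],"dr": [0,0,0],"grip": 100},
    {"xyz": [0.15,0,0],"dr": [0,0,0],"grip": 100},
    {"xyz": [0.15,0,0],"dr": [0,0,0],"grip": 100},
    {"xyz": [0.15,0,0],"dr": [0,0,0],"grip": 100},
    {"xyz": [0.15,0,0],"dr": [0,0,0],"grip": 100},
    {"xyz": [0.15,0,0],"dr": [0,0,0],"grip": 100},
    {"xyz": [0.13,0,0],"dr": [0,0,0],"grip": 100},
    {"xyz": [0.1,0,0],"dr": [0,0,0],"grip": 100},
    {"xyz": [0.1,0,0],"dr": [0,0,0],"grip": 100},
    {"xyz": [0,0,0],"dr": [0,0,0],"grip": 100}
  ]
}}

```text
clock: 3.73
eef_pos: [0.5288, -0.0439, 0.047]
tool_rot: [-0.527, -0.471, 0.53, -0.468]
wrist_force: [-0.3, 0.3, 0.4]
finger_gap: 0.0855
```

Call:
{"fn": "carry_out", "kwargs": {
  "squeeze": 20,
  "steps": [
    {"xyz": [0,0,0],"dr": [0,0,0],"grip": 88},
    {"xyz": [0,0,0],"dr": [0,0,0],"grip": 84},
    {"xyz": [0,0,0],"dr": [0,0,0],"grip": 80},
    {"xyz": [0,0,0],"dr": [0,0,0],"grip": 78},
    {"xyz": [0,0,0],"dr": [0,0,0],"grip": 76},
    {"xyz": [0,0,0],"dr": [0,0,0],"grip": 74},
    {"xyz": [0,0,0],"dr": [0,0,0],"grip": 72},
    {"xyz": [0,0,0],"dr": [0,0,0],"grip": 71},
    {"xyz": [0,0,0],"dr": [0,0,0],"grip": 70},
    {"xyz": [0,0,0],"dr": [0,0,0],"grip": 70}
  ]
}}

```text
clock: 4.57
eef_pos: [0.5299, -0.044, 0.051]
tool_rot: [-0.53, -0.469, 0.53, -0.468]
wrist_force: [-5.7, 1.7, 11.3]
finger_gap: 0.0608
```

Call:
{"fn": "carry_out", "kwargs": {
  "steps": [
    {"xyz": [0,0,0],"dr": [0,0,0],"grip": 70},
    {"xyz": [0,0,0],"dr": [0,0,0],"grip": 70},
    {"xyz": [0,0,0],"dr": [0,0,0],"grip": 70},
    {"xyz": [0,0,0],"dr": [0,0,0],"grip": 70}
  ]
}}

```text
clock: 4.9
eef_pos: [0.5299, -0.044, 0.051]
tool_rot: [-0.53, -0.469, 0.53, -0.468]
wrist_force: [-6.5, 1.2, 10.6]
finger_gap: 0.0612
```

```bash
python3 - <<'E'
from h import *
s=manip.state();print(rk(s["eef_pos"]),s["eef_pos"][2],s["finger_gap"],s["wrist_force"])
im=manip.capture("wrist")[:,:,::-1];cv2.imwrite("pics/w2.png",im)
K,T=cam("wrist",s)
E
```

```text
[ -0.7 133.1] 0.051026254172186 0.061220735767153076 [-6.46093717  1.15149045 10.60306733]
```

View pics/w2.png

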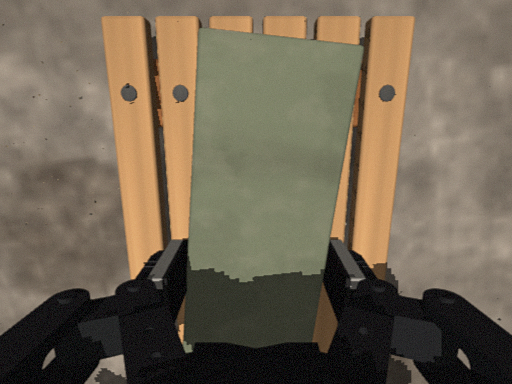

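The grip view shows the stone still askew: its rear edge runs from (197,28) to (362,45). The tips were bearing on the deck. I'll raise, match the stone's yaw, close lightly, and turn it square.

Call:
{"fn": "carry_out", "kwargs": {
  "steps": [
    {"xyz": [0,0,0],"dr": [0,0,0],"grip": 85},
    {"xyz": [-0.055,0,0],"dr": [0,0,0],"grip": 90},
    {"xyz": [0,0,0],"dr": [0.065,0,0],"grip": 90},
    {"xyz": [0,0,0],"dr": [0.065,0,0],"grip": 84},
    {"xyz": [0,0,0],"dr": [0,0,0],"grip": 78},
    {"xyz": [0,0,0],"dr": [0,0,0],"grip": 74},
    {"xyz": [0,0,0],"dr": [0,0,0],"grip": 71},
    {"xyz": [0,0,0],"dr": [0,0,0],"grip": 70},
    {"xyz": [0,0,0],"dr": [0,0,0],"grip": 69},
    {"xyz": [0,0,0],"dr": [0,0,0],"grip": 69}
  ]
}}

```text
clock: 5.78
eef_pos: [0.5302, -0.0441, 0.0613]
tool_rot: [-0.552, -0.441, 0.553, -0.441]
wrist_force: [-3.3, 0.8, 3.6]
finger_gap: 0.0588
```

```bash
python3 - <<'E'
from h import *
s=manip.state();print(rk(s["eef_pos"]),s["eef_pos"][2],s["finger_gap"],s["wrist_force"])
y=R.from_quat(s["tool_rot"]).as_matrix()[:,1];print(np.arctan2(y[1],y[0])-psi)
E
```

```text
[ -0.4 133. ] 0.06129406384932465 0.058821147787189464 [-3.29385479  0.81535469  3.55214349]
-0.10459082622219612
```

Call:
{"fn": "carry_out", "kwargs": {
  "steps": [
    {"xyz": [0,0,0],"dr": [-0.027,0,0],"grip": 69},
    {"xyz": [0,0,0],"dr": [-0.027,0,0],"grip": 69},
    {"xyz": [0,0,0],"dr": [-0.027,0,0],"grip": 69},
    {"xyz": [0,0,0],"dr": [-0.027,0,0],"grip": 69},
    {"xyz": [0,0,0],"dr": [-0.025,0,0],"grip": 69},
    {"xyz": [0,0,0],"dr": [0,0,0],"grip": 69},
    {"xyz": [0,0,0],"dr": [0,0,0],"grip": 69},
    {"xyz": [0,0,0],"dr": [0,0,0],"grip": 80},
    {"xyz": [0,0,0],"dr": [0,0,0],"grip": 95},
    {"xyz": [0,0,0],"dr": [0,0,0],"grip": 95}
  ]
}}

```text
clock: 6.62
eef_pos: [0.5306, -0.0443, 0.0611]
tool_rot: [-0.529, -0.469, 0.529, -0.469]
wrist_force: [0.3, 0.1, -0.1]
finger_gap: 0.0812
```

```bash
cat >> h.py <<'E'
def stone(name):
    s=manip.state();im=manip.capture("wrist")[:,:,::-1].copy();cv2.imwrite(f"pics/{name}.png",im);K,T=cam("wrist",s)
    hsv=cv2.cvtColor(im,cv2.COLOR_BGR2HSV);m=cv2.inRange(hsv,(35,25,35),(85,255,255));m=cv2.morphologyEx(m,cv2.MORPH_OPEN,np.ones((5,5)))
    out=[]
    for v in range(0,384,20):   # left/right stone edges per row, in rack mm
        u=np.flatnonzero(m[v])
        if len(u)>60: out.append(np.r_[rk(ray(K,T,(u[0],v),.042)),rk(ray(K,T,(u[-1],v),.042))])
    out=np.array(out);print(rk(s["eef_pos"]),np.round(s["eef_pos"][2],4),s["finger_gap"],"F",np.round(s["wrist_force"],1),"tool yaw",np.round(np.arctan2(*R.from_quat(s["tool_rot"]).as_matrix()[[1,0],1])-psi,4));print(out)
    o=out[1:-1];print("edge slopes L,R (-yaw)",np.polyfit(o[:,1],o[:,0],1),np.polyfit(o[:,3],o[:,2],1))
E
python3 -c "
from h import *
stone('w3')"
```

```text
[ -0.  132.9] 0.0611 0.08121921732264978 F [ 0.3  0.1 -0.1] tool yaw -0.0007
[]Traceback (most recent call last):
  File "<string>", line 3, in <module>
    stone('w3')
    ~~~~~^^^^^^
  File "h.py", line 24, in stone
    o=out[1:-1];print("edge slopes L,R (-yaw)",np.polyfit(o[:,1],o[:,0],1),np.polyfit(o[:,3],o[:,2],1))
                                                          ~^^^^^
IndexError: too many indices for array: array is 1-dimensional, but 2 were indexed
```

```bash
python3 -c "
from h import *
im=cv2.imread('pics/w3.png');h=cv2.cvtColor(im,cv2.COLOR_BGR2HSV)
for v in (60,120,180,240): print([h[v,u].tolist() for u in (160,230,260,300,400)])"
```

```text
[[17, 48, 48], [32, 53, 136], [34, 48, 133], [33, 50, 133], [18, 51, 141]]
[[16, 148, 50], [34, 53, 130], [36, 47, 129], [33, 50, 132], [19, 43, 142]]
[[15, 125, 198], [36, 53, 135], [34, 56, 128], [35, 55, 134], [16, 51, 131]]
[[16, 128, 215], [37, 51, 131], [33, 51, 139], [32, 52, 132], [18, 46, 161]]
```

View pics/w3.png

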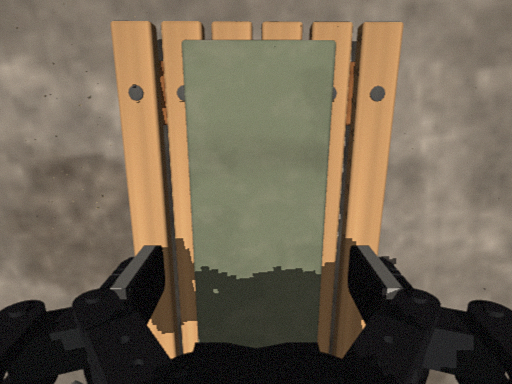

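The stone is now square with the slats: its rear edge is level at row 40, columns 183–335.

```bash
sed -i 's/(35,25,35),(85/(27,28,25),(85/' h.py; python3 -c "
from h import *
stone('w4');s=manip.state();print(shift(s,0,133,110),shift(s,0,255,110),shift(s,0,255,53))"
```

```text
[  0.  132.9] 0.0612 0.0813573608960874 F [-0.3  1.  -1.1] tool yaw -0.0007
[[-28.4 216.7  29.7 216.6]
 [-28.4 209.3  29.7 209.3]
 [-28.5 201.8  29.8 201.8]
 [-28.1 194.   29.4 194. ]
 [-28.2 186.   29.5 185.9]
 [-28.2 177.7  29.6 177.6]
 [-28.3 169.1  29.2 169.1]
 [-28.3 160.2  29.3 160.2]
 [-27.9 151.1  29.3 151. ]
 [-28.  141.6  29.4 141.5]
 [-28.  131.7  29.  131.7]
 [-26.2 111.   24.4 110.9]]
edge slopes L,R (-yaw) [-5.41566207e-03 -2.72571522e+01] [7.43142957e-03 2.81402335e+01]
[-0.244 -0.    -0.   ] [-0.244 -0.001 -0.61 ] [ 0.041 -0.    -0.61 ]
```

Call:
{"fn": "carry_out", "kwargs": {
  "steps": [
    {"xyz": [-0.12,0,0],"dr": [0,0,0],"grip": 95},
    {"xyz": [-0.124,0,0],"dr": [0,0,0],"grip": 30},
    {"xyz": [0,0.003,-0.15],"dr": [0,0,0],"grip": 30},
    {"xyz": [0,0,-0.15],"dr": [0,0,0],"grip": 30},
    {"xyz": [0,0,-0.15],"dr": [0,0,0],"grip": 30},
    {"xyz": [0,0,-0.16],"dr": [0,0,0],"grip": 30},
    {"xyz": [0.12,0,0],"dr": [0,0,0],"grip": 30},
    {"xyz": [0.11,0,0],"dr": [0,0,0],"grip": 30},
    {"xyz": [0.05,0,0],"dr": [0,0,0],"grip": 30},
    {"xyz": [0,0,0],"dr": [0,0,0],"grip": 30}
  ]
}}

```text
clock: 7.55
eef_pos: [0.5443, 0.0765, 0.052]
tool_rot: [-0.528, -0.47, 0.53, -0.468]
wrist_force: [0.2, -0.6, -0.8]
finger_gap: 0.0255
```

Call:
{"fn": "carry_out", "kwargs": {
  "steps": [
    {"xyz": [0,0,0.03],"dr": [0,0,0],"grip": 30},
    {"xyz": [0,0,0.03],"dr": [0,0,0],"grip": 30},
    {"xyz": [0,0,0.03],"dr": [0,0,0],"grip": 30},
    {"xyz": [0,0,0.03],"dr": [0,0,0],"grip": 30},
    {"xyz": [0,0,0.03],"dr": [0,0,0],"grip": 30},
    {"xyz": [0,0,0.03],"dr": [0,0,0],"grip": 30},
    {"xyz": [0,0,0.03],"dr": [0,0,0],"grip": 30},
    {"xyz": [0,0,0.03],"dr": [0,0,0],"grip": 30},
    {"xyz": [0,0,0.03],"dr": [0,0,0],"grip": 30},
    {"xyz": [0,0,0.03],"dr": [0,0,0],"grip": 30}
  ]
}}

```text
clock: 8.38
eef_pos: [0.5397, 0.018, 0.0552]
tool_rot: [0.53, 0.469, -0.528, 0.469]
wrist_force: [0.5, 6.1, 4.5]
finger_gap: 0.0255
```

```bash
python3 -c "
from h import *
stone('w5')"
```

```text
[  1.7 195.8] 0.0552 0.02546266952483787 F [0.5 6.1 4.5] tool yaw 0.0001
[]Traceback (most recent call last):
  File "<string>", line 3, in <module>
    stone('w5')
    ~~~~~^^^^^^
  File "h.py", line 24, in stone
    o=out[1:-1];print("edge slopes L,R (-yaw)",np.polyfit(o[:,1],o[:,0],1),np.polyfit(o[:,3],o[:,2],1))
                                                          ~^^^^^
IndexError: too many indices for array: array is 1-dimensional, but 2 were indexed
```

View pics/w5.png

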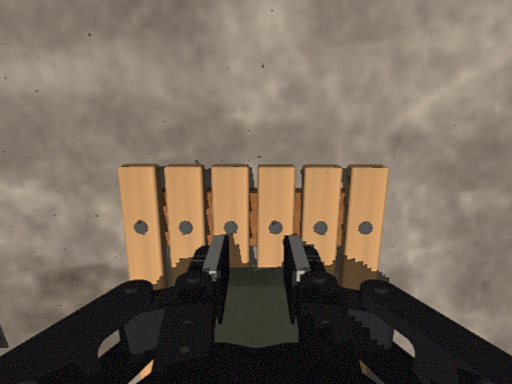

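```bash
python3 - <<'E'
from h import *
s=manip.state();K,T=cam("wrist",s)
im=cv2.imread("pics/w5.png");
for u in (236,256,276):print(rk(ray(K,T,(u,267),.042)),im[260:275,u].tolist()[::3])
cv2.imwrite("pics/t2f.png",manip.capture("top")[:,:,::-1]);im=cv2.imread("pics/t2f.png");cv2.imwrite("pics/t2.png",cv2.resize(im[170:250,245:385],None,fx=5.7,fy=5.7,interpolation=cv2.INTER_CUBIC))
E
```

```text
[ -7.3 192.3] [[42, 62, 87], [40, 60, 83], [45, 67, 90], [38, 48, 44], [35, 43, 38]]
[  1.4 192.3] [[50, 58, 66], [49, 54, 63], [44, 54, 62], [51, 65, 62], [21, 33, 35]]
[ 10.2 192.3] [[104, 153, 202], [97, 150, 200], [104, 156, 208], [34, 42, 40], [29, 41, 38]]
```

View pics/t2.png

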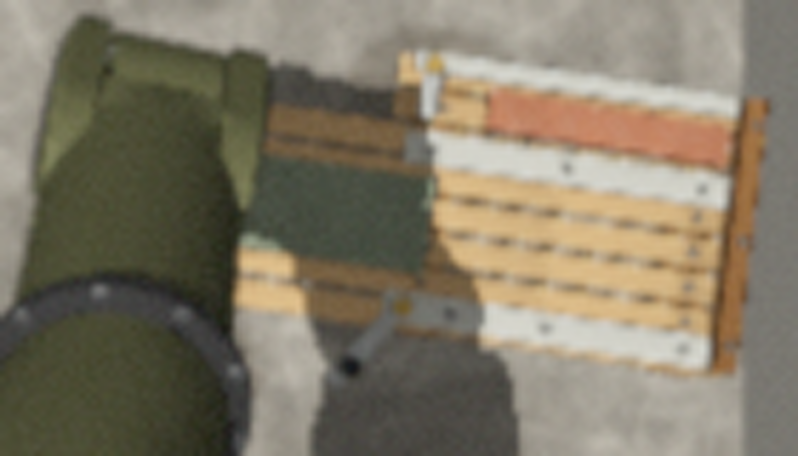

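The top view shows the stone's front end at (433,182)–(420,270) (crop scale), square and centred at the lane mouth. The bar is still open.

```bash
python3 - <<'E'
from h import *
K,T=cam("top");f=lambda p,z:rk(ray(K,T,np.array(p)/5.7+[245,170]-.4,z))
for p,z in [((434,182),.042),((421,271),.042),((410,160),.03),((425,293),.03),((245,240),.042),((728,206),.03),((712,325),.03)]:print(p,f(p,z))
E
```

```text
(434, 182) [28.6  4.8]
(421, 271) [-26.8   5.5]
(410, 160) [41.  19.4]
(425, 293) [-39.3  -0.7]
(245, 240) [-23.7 115. ]
(728, 206) [  41.4 -179.6]
(712, 325) [ -33.1 -178.7]
```

Call:
{"fn": "carry_out", "kwargs": {
  "steps": [
    {"xyz": [0,0,-0.03],"dr": [0,0,0],"grip": 30},
    {"xyz": [-0.018,0,0],"dr": [0,0,0],"grip": 30},
    {"xyz": [0,0,0],"dr": [0,0,0],"grip": 30}
  ]
}}

```text
clock: 8.73
eef_pos: [0.5395, 0.0234, 0.0581]
tool_rot: [-0.529, -0.469, 0.529, -0.469]
wrist_force: [-0.6, 0.5, -0.3]
finger_gap: 0.0257
```

```bash
python3 - <<'E'
from h import *
s=manip.state();K,T=cam("wrist",s);print(rk(s["eef_pos"]),s["eef_pos"][2],s["wrist_force"])
im=manip.capture("wrist")[:,:,::-1];cv2.imwrite("pics/w6.png",im)
for u in (240,246,266,272):
  g=im[230:320,u].astype(int);print(u,[(230+i,g[i].tolist()) for i in range(20,60,4)])
E
```

```text
[  0.8 201.2] 0.058075102801010456 [-0.55003041  0.45920454 -0.28141601]
240 [(250, [56, 86, 110]), (254, [45, 72, 91]), (258, [45, 65, 86]), (262, [45, 65, 88]), (266, [44, 67, 85]), (270, [40, 65, 86]), (274, [46, 68, 90]), (278, [40, 47, 43]), (282, [32, 37, 36]), (286, [33, 42, 39])]
246 [(250, [112, 165, 218]), (254, [112, 164, 220]), (258, [87, 131, 175]), (262, [48, 68, 91]), (266, [49, 70, 95]), (270, [44, 67, 91]), (274, [41, 66, 89]), (278, [36, 43, 41]), (282, [29, 35, 38]), (286, [36, 41, 45])]
266 [(250, [104, 158, 206]), (254, [105, 156, 207]), (258, [105, 156, 208]), (262, [107, 160, 210]), (266, [82, 119, 159]), (270, [44, 63, 89]), (274, [42, 65, 88]), (278, [27, 35, 39]), (282, [30, 38, 40]), (286, [41, 48, 46])]
272 [(250, [103, 158, 209]), (254, [103, 155, 205]), (258, [104, 156, 206]), (262, [106, 161, 213]), (266, [44, 68, 91]), (270, [47, 68, 89]), (274, [39, 61, 86]), (278, [31, 40, 38]), (282, [34, 42, 42]), (286, [34, 41, 41])]
```

Call:
{"fn": "carry_out", "kwargs": {
  "steps": [
    {"xyz": [0,0,0.02],"dr": [0,0,0],"grip": 30},
    {"xyz": [0,0,0.03],"dr": [0,0,0],"grip": 30},
    {"xyz": [0,0,0.03],"dr": [0,0,0],"grip": 30},
    {"xyz": [0,0,0.03],"dr": [0,0,0],"grip": 30},
    {"xyz": [0,0,0.03],"dr": [0,0,0],"grip": 30},
    {"xyz": [0,0,0.03],"dr": [0,0,0],"grip": 30},
    {"xyz": [0,0,0.03],"dr": [0,0,0],"grip": 30},
    {"xyz": [0,0,0.03],"dr": [0,0,0],"grip": 30},
    {"xyz": [0,0,0.03],"dr": [0,0,0],"grip": 30},
    {"xyz": [0,0,0.03],"dr": [0,0,0],"grip": 30}
  ]
}}

```text
clock: 9.62
eef_pos: [0.5324, -0.0352, 0.0576]
tool_rot: [-0.529, -0.469, 0.529, -0.469]
wrist_force: [0.9, 2.2, -1.2]
finger_gap: 0.0256
```

```bash
python3 - <<'E'
from h import *
s=manip.state();print(rk(s["eef_pos"]),s["eef_pos"][2],s["wrist_force"])
im=manip.capture("top")[:,:,::-1].copy();cv2.imwrite("pics/t3f.png",im)
K,T=cam("top");h=cv2.cvtColor(im,cv2.COLOR_BGR2HSV);m=cv2.inRange(h,(27,28,15),(100,255,255))
pts=np.argwhere(m[170:250,245:385])+[170,245]
q=np.array([rk(ray(K,T,(u,v),.042)) for v,u in pts]);q=q[(abs(q[:,0])<38)&(q[:,1]<30)&(q[:,1]>-170)]
for y in range(-170,30,8):
  k=q[(q[:,1]>=y)&(q[:,1]<y+8),0]
  if len(k)>8: print(y+4,k.min(),k.max(),len(k))
E
```

```text
[  0.7 142.1] 0.05762630985194642 [ 0.9007943   2.17430308 -1.19398695]
-46 -26.3 26.8 20
-38 -23.9 29.2 36
-30 -24.9 28.7 35
-22 -25.9 27.7 36
-14 -26.9 26.7 37
-6 -28.0 28.6 38
2 -26.0 30.6 37
10 -27.0 26.6 37
18 -25.1 28.5 36
26 -26.1 27.5 36
```

Measured from the top view, the stone is parallel and centred at x ≈ +1 mm. I'll keep pushing.

Call:
{"fn": "carry_out", "kwargs": {
  "steps": [
    {"xyz": [0,0,0.03],"dr": [0,0,0],"grip": 30},
    {"xyz": [0,0,0.03],"dr": [0,0,0],"grip": 30},
    {"xyz": [0,0,0.03],"dr": [0,0,0],"grip": 30},
    {"xyz": [0,0,0.03],"dr": [0,0,0],"grip": 30},
    {"xyz": [0,0,0.03],"dr": [0,0,0],"grip": 30},
    {"xyz": [0,0,0.03],"dr": [0,0,0],"grip": 30},
    {"xyz": [0,0,0.03],"dr": [0,0,0],"grip": 30},
    {"xyz": [0,0,0.03],"dr": [0,0,0],"grip": 30},
    {"xyz": [0,0,0.03],"dr": [0,0,0],"grip": 30},
    {"xyz": [0,0,0.03],"dr": [0,0,0],"grip": 30}
  ]
}}

```text
clock: 10.5
eef_pos: [0.5253, -0.0946, 0.0577]
tool_rot: [0.529, 0.469, -0.529, 0.469]
wrist_force: [0.5, 2.8, 0.4]
finger_gap: 0.0253
```

Call:
{"fn": "carry_out", "kwargs": {
  "steps": [
    {"xyz": [0,0,0.03],"dr": [0,0,0],"grip": 30},
    {"xyz": [0,0,0.03],"dr": [0,0,0],"grip": 30},
    {"xyz": [0,0,0.03],"dr": [0,0,0],"grip": 30},
    {"xyz": [0,0,0.03],"dr": [0,0,0],"grip": 30},
    {"xyz": [0,0,0.03],"dr": [0,0,0],"grip": 30},
    {"xyz": [0,0,0.03],"dr": [0,0,0],"grip": 30},
    {"xyz": [0,0,0.03],"dr": [0,0,0],"grip": 30},
    {"xyz": [0,0,0.03],"dr": [0,0,0],"grip": 30},
    {"xyz": [0,0,0.015],"dr": [0,0,0],"grip": 30},
    {"xyz": [0,0,0],"dr": [0,0,0],"grip": 30}
  ]
}}

```text
clock: 11.33
eef_pos: [0.519, -0.1462, 0.0577]
tool_rot: [-0.529, -0.469, 0.53, -0.469]
wrist_force: [1.6, -0.6, -0.2]
finger_gap: 0.0255
```

```bash
cat > t.py <<'E'
from h import *
import sys
s=manip.state();print(rk(s["eef_pos"]),s["eef_pos"][2],s["wrist_force"])
im=manip.capture("top")[:,:,::-1].copy();cv2.imwrite(f"pics/{sys.argv[1]}.png",im)
K,T=cam("top");h=cv2.cvtColor(im,cv2.COLOR_BGR2HSV);m=cv2.inRange(h,(27,28,15),(100,255,255))
pts=np.argwhere(m[170:250,245:385])+[170,245]
q=np.array([rk(ray(K,T,(u,v),.042)) for v,u in pts]);q=q[(abs(q[:,0])<38)&(q[:,1]<30)&(q[:,1]>-190)]
print("front y",np.percentile(q[:,1],[0,.5,1,2]))
for y in range(-186,30,12):
  k=q[(q[:,1]>=y)&(q[:,1]<y+12),0]
  if len(k)>8: print(y+6,k.min(),k.max(),len(k))
E
python3 t.py t4f
```

```text
[ 0.6 30.4] 0.05769293073404288 [ 1.62652455 -0.55117164 -0.18056196]
front y [-159.     -157.2675 -156.14   -154.08  ]
-156 -27.3 29.2 40
-144 -25.9 28.1 55
-132 -27.4 28.6 55
-120 -26.0 37.5 56
-108 -27.0 37.0 64
-96 -36.5 37.9 69
-84 -37.5 36.9 68
-72 -36.6 37.8 72
-60 -37.6 37.3 73
-48 -36.7 37.7 74
-36 -37.7 37.2 74
-24 -36.8 37.6 73
-12 -37.8 37.1 76
0 -36.9 37.5 70
12 -37.9 37.0 75
24 -36.5 35.5 72
```

Call:
{"fn": "carry_out", "kwargs": {
  "steps": [
    {"xyz": [0,0,0.012],"dr": [0,0,0],"grip": 30},
    {"xyz": [0,0,0.012],"dr": [0,0,0],"grip": 30},
    {"xyz": [0,0,0.012],"dr": [0,0,0],"grip": 30},
    {"xyz": [0,0,0.012],"dr": [0,0,0],"grip": 30},
    {"xyz": [0,0,0.012],"dr": [0,0,0],"grip": 30},
    {"xyz": [0,0,0.012],"dr": [0,0,0],"grip": 30},
    {"xyz": [0,0,0.012],"dr": [0,0,0],"grip": 30},
    {"xyz": [0,0,0.008],"dr": [0,0,0],"grip": 30}
  ]
}}

```text
clock: 12.05
eef_pos: [0.517, -0.1634, 0.0577]
tool_rot: [-0.529, -0.469, 0.529, -0.469]
wrist_force: [-0.3, 3.1, 0.7]
finger_gap: 0.0255
```

Call:
{"fn": "carry_out", "kwargs": {
  "steps": [
    {"xyz": [0,0,0.008],"dr": [0,0,0],"grip": 30},
    {"xyz": [0,0,0.005],"dr": [0,0,0],"grip": 30}
  ]
}}

```text
clock: 12.22
eef_pos: [0.5168, -0.1648, 0.0576]
tool_rot: [0.529, 0.47, -0.529, 0.469]
wrist_force: [0.8, 7.6, 2.1]
finger_gap: 0.0256
```

Call:
{"fn": "carry_out", "kwargs": {
  "steps": [
    {"xyz": [0,0,0.006],"dr": [0,0,0],"grip": 30},
    {"xyz": [0,0,0],"dr": [0,0,0],"grip": 30}
  ]
}}

```text
clock: 12.38
eef_pos: [0.5168, -0.1648, 0.0577]
tool_rot: [0.529, 0.47, -0.528, 0.469]
wrist_force: [2.1, 7.8, 1.4]
finger_gap: 0.0257
```

```bash
python3 t.py t5f | head -6
```

```text
[ 0.6 11.6] 0.057663867944326264 [2.09871723 7.7854791  1.40636591]
front y [-178.     -176.7345 -175.469  -173.052 ]
-180 -24.3 28.8 19
-168 -25.8 28.2 54
-156 -27.3 29.7 57
-144 -25.9 37.6 61
```

The stone is home: the TCP stalled at y=11.6 mm while the force rose to 8 N. I'll back off, lift, and turn the tool for the bar push.

Call:
{"fn": "carry_out", "kwargs": {
  "steps": [
    {"xyz": [0,0,-0.07],"dr": [0,0,0],"grip": 30},
    {"xyz": [0,0,-0.1],"dr": [0,0,0],"grip": 30},
    {"xyz": [-0.15,0,0],"dr": [0,0,0],"grip": 0},
    {"xyz": [-0.2,0,0],"dr": [0,0,0],"grip": 0},
    {"xyz": [-0.15,0,0],"dr": [0,0,0],"grip": 0},
    {"xyz": [0,0,0],"dr": [-0.155,0,0],"grip": 0},
    {"xyz": [0,0,0],"dr": [-0.155,0,0],"grip": 0},
    {"xyz": [0,0,0],"dr": [-0.155,0,0],"grip": 0},
    {"xyz": [0,0,0],"dr": [-0.155,0,0],"grip": 0},
    {"xyz": [0,0,0],"dr": [-0.155,0,0],"grip": 0}
  ]
}}

```text
clock: 13.27
eef_pos: [0.5206, -0.134, 0.1579]
tool_rot: [0.362, 0.607, -0.363, 0.607]
wrist_force: [-0.5, 0.1, -0.3]
finger_gap: 0.0001
```

Call:
{"fn": "carry_out", "kwargs": {
  "steps": [
    {"xyz": [0,0,0],"dr": [-0.155,0,0],"grip": 0},
    {"xyz": [0,0,0],"dr": [-0.155,0,0],"grip": 0},
    {"xyz": [0,0,0],"dr": [-0.155,0,0],"grip": 0},
    {"xyz": [0,0,0],"dr": [-0.155,0,0],"grip": 0},
    {"xyz": [0,0,0],"dr": [-0.155,0,0],"grip": 0},
    {"xyz": [0,0,0],"dr": [-0.155,0,0],"grip": 0},
    {"xyz": [0,0,0],"dr": [-0.155,0,0],"grip": 0},
    {"xyz": [0,0,0],"dr": [-0.155,0,0],"grip": 0},
    {"xyz": [0,0,0],"dr": [-0.155,0,0],"grip": 0},
    {"xyz": [0,0,0],"dr": [-0.155,0,0],"grip": 0}
  ]
}}

```text
clock: 14.1
eef_pos: [0.5206, -0.1342, 0.1577]
tool_rot: [-0.05, 0.705, 0.049, 0.705]
wrist_force: [-0.7, -0.9, -0.5]
finger_gap: 0.0001
```

Call:
{"fn": "carry_out", "kwargs": {
  "steps": [
    {"xyz": [0,0,0],"dr": [-0.155,0,0],"grip": 0},
    {"xyz": [0,0,0],"dr": [-0.155,0,0],"grip": 0},
    {"xyz": [0,0,0],"dr": [-0.155,0,0],"grip": 0},
    {"xyz": [0,0,0],"dr": [-0.155,0,0],"grip": 0},
    {"xyz": [0,0,0],"dr": [-0.155,0,0],"grip": 0},
    {"xyz": [0,0,0],"dr": [0,0,0],"grip": 0},
    {"xyz": [0,0,0],"dr": [0,0,0],"grip": 0}
  ]
}}

```text
clock: 14.68
eef_pos: [0.5205, -0.1339, 0.1576]
tool_rot: [-0.256, 0.659, 0.255, 0.659]
wrist_force: [0.7, -0.6, -0.1]
finger_gap: 0.0001
```

```bash
python3 - <<'E'
from h import *
s=manip.state();Rm=R.from_quat(s["tool_rot"]).as_matrix()
print(rk(s["eef_pos"]),s["eef_pos"][2],s["joint_pos"],"gap",s["finger_gap"],"th",np.arctan2(Rm[1,1],Rm[0,1])-psi)
print(shift(s,-108,18,s["eef_pos"][2]*1e3),shift(s,-108,18,71))
E
python3 t.py t6f >/dev/null; python3 -c "
import cv2
im=cv2.imread('pics/t6f.png');cv2.imwrite('pics/t6.png',cv2.resize(im[170:250,245:385],None,fx=5.7,fy=5.7,interpolation=cv2.INTER_CUBIC))"
```

```text
[ 0.7 42.7] 0.15758530581931507 [ 0.4929922   0.4970952  -0.42657409  1.86638961  0.26998526  0.83475809
  2.2392068 ] gap 9.920182360050954e-05 th 2.428955115074034
[ 0.     0.33  -0.449] [ 0.433  0.33  -0.449]
```

View pics/t6.png

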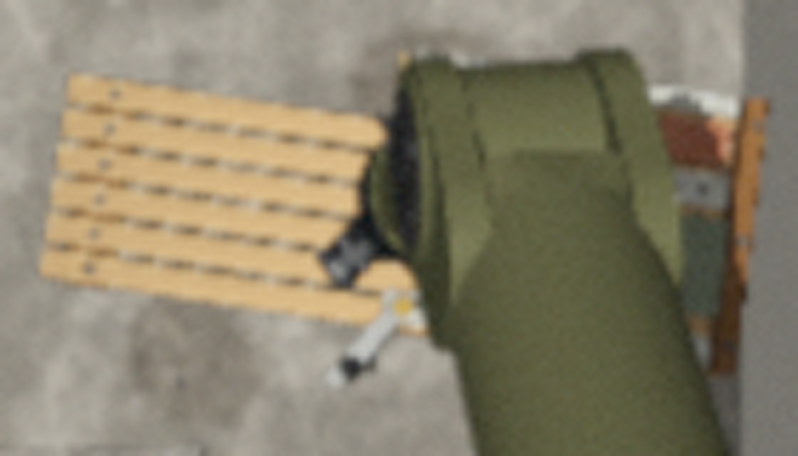

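The stone sits against the stop and the bar is still open, with its knob at (348,367). Now I'll go to the push start, outside the knob.

Call:
{"fn": "carry_out", "kwargs": {
  "steps": [
    {"xyz": [0,0.11,-0.15],"dr": [0,0,0],"grip": 0},
    {"xyz": [0,0.11,-0.15],"dr": [0,0,0],"grip": 0},
    {"xyz": [0,0.11,-0.149],"dr": [0,0,0],"grip": 0},
    {"xyz": [0.12,0,0],"dr": [0,0,0],"grip": 0},
    {"xyz": [0.12,0,0],"dr": [0,0,0],"grip": 0},
    {"xyz": [0.12,0,0],"dr": [0,0,0],"grip": 0},
    {"xyz": [0.07,0,0],"dr": [0,0,0],"grip": 0},
    {"xyz": [0,0,0],"dr": [0,0,0],"grip": 0},
    {"xyz": [0,0,0],"dr": [0,0,0],"grip": 0}
  ]
}}

```text
clock: 15.48
eef_pos: [0.4097, -0.1451, 0.0715]
tool_rot: [-0.256, 0.659, 0.257, 0.659]
wrist_force: [-0.4, -0.1, 0.4]
finger_gap: 0.0002
```

```bash
cat > b.py <<'E'
from h import *
s=manip.state();Rm=R.from_quat(s["tool_rot"]).as_matrix();p=rk(s["eef_pos"]);th=np.arctan2(Rm[1,1],Rm[0,1])-psi
q=p-[-50,12];print("clock",s["clock"],p,s["eef_pos"][2],"F",s["wrist_force"].round(1),"tool th",th,"polar",np.arctan2(q[1],q[0]),np.hypot(*q),"in tool y,z",q@[np.cos(th),np.sin(th)],q@[np.sin(th),-np.cos(th)])
E
python3 b.py
```

```text
clock 15.4833 [-108.    18.4] 0.0715134683624217 F [-0.4 -0.1  0.4] tool th 2.4321371961764875 polar 3.031692434542304 58.352035097329725 in tool y,z 48.17466202743483 -32.92661444094167
```

Call:
{"fn": "carry_out", "kwargs": {
  "steps": [
    {"xyz": [0,0.005,0.03],"dr": [0,0,0],"grip": 0},
    {"xyz": [0,0.005,0.04],"dr": [0,0,0],"grip": 0},
    {"xyz": [0,0.008,0.0254],"dr": [0.127,0,0],"grip": 0},
    {"xyz": [0,0.008,0.0254],"dr": [0.127,0,0],"grip": 0},
    {"xyz": [0,0.008,0.0254],"dr": [0.127,0,0],"grip": 0},
    {"xyz": [0,0.008,0.0254],"dr": [0.127,0,0],"grip": 0},
    {"xyz": [0,0.008,0.0254],"dr": [0.127,0,0],"grip": 0},
    {"xyz": [0,0.008,0.0254],"dr": [0.127,0,0],"grip": 0},
    {"xyz": [0,0.008,0.0254],"dr": [0.127,0,0],"grip": 0},
    {"xyz": [0,0,0],"dr": [0,0,0],"grip": 0}
  ]
}}

```text
clock: 16.32
eef_pos: [0.4474, -0.1082, 0.0726]
tool_rot: [-0.015, 0.706, 0.015, 0.708]
wrist_force: [0.5, -0.8, 0.2]
finger_gap: -0.0002
```

```bash
python3 b.py; python3 - <<'E'
from h import *
im=manip.capture("top")[:,:,::-1].copy();cv2.imwrite("pics/t7f.png",im);w=manip.capture("wrist")[:,:,::-1].copy();cv2.imwrite("pics/w7f.png",w)
a=cv2.resize(im[180:250,260:360],(560,392),interpolation=cv2.INTER_CUBIC);b=cv2.resize(w,(240,180));c=np.zeros((392+0,800,3),np.uint8);c[:,:560]=a;c[:180,560:]=b;cv2.imwrite("pics/c7.png",c)
E
```

```text
clock 16.3167 [-75.   59.6] 0.07264682280192453 F [ 0.5 -0.8  0.2] tool th 1.7322356856221597 polar 2.0544080051823443 53.76578837885668 in tool y,z 50.999529954579316 -17.023746485775895
```

View pics/c7.png

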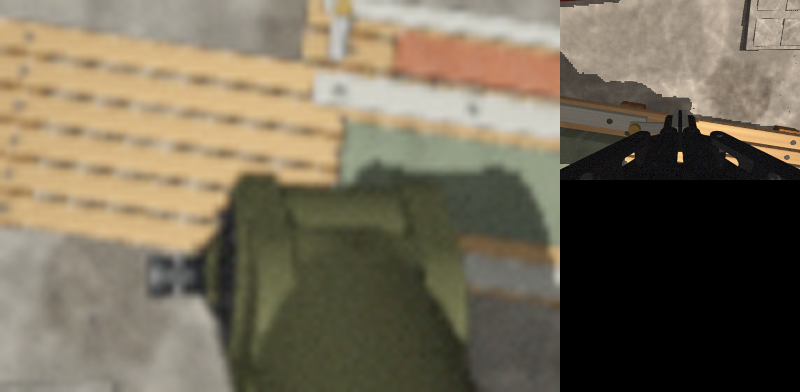

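The bar has left its starting place and now lies under the hand. Only the pivot shows, at (632,128) in the composite. Tracking is good, so I'll continue the arc.

Call:
{"fn": "carry_out", "kwargs": {
  "steps": [
    {"xyz": [0,0.007,0.0254],"dr": [0.127,0,0],"grip": 0},
    {"xyz": [0,0.007,0.0254],"dr": [0.127,0,0],"grip": 0},
    {"xyz": [0,0.008,0.0254],"dr": [0.127,0,0],"grip": 0},
    {"xyz": [0,0.008,0.0254],"dr": [0.127,0,0],"grip": 0},
    {"xyz": [0,0.008,0.0254],"dr": [0.127,0,0],"grip": 0},
    {"xyz": [0,0.008,0.0254],"dr": [0.127,0,0],"grip": 0},
    {"xyz": [0,0.008,0.0254],"dr": [0.127,0,0],"grip": 0},
    {"xyz": [0,0.008,0.0254],"dr": [0.127,0,0],"grip": 0},
    {"xyz": [0,0.008,0.0254],"dr": [0.127,0,0],"grip": 0},
    {"xyz": [0,0,0],"dr": [0,0,0],"grip": 0}
  ]
}}

```text
clock: 17.25
eef_pos: [0.4925, -0.1119, 0.0719]
tool_rot: [0.293, 0.644, -0.293, 0.644]
wrist_force: [0.5, -0.5, 0.0]
finger_gap: -0.0002
```

```bash
python3 b.py
```

```text
clock 17.25 [-29.8  61.2] 0.0719047437833892 F [ 0.5 -0.5  0. ] tool th 0.8363832535073332 polar 1.1812119867701072 53.185336324968375 in tool y,z 50.054494312590975 -17.97853161720385
```

Call:
{"fn": "carry_out", "kwargs": {
  "steps": [
    {"xyz": [0,0.008,0.0254],"dr": [0.127,0,0],"grip": 0},
    {"xyz": [0,0.008,0.0254],"dr": [0.127,0,0],"grip": 0},
    {"xyz": [0,0.008,0.0254],"dr": [0.127,0,0],"grip": 0},
    {"xyz": [0,0.008,0.0254],"dr": [0.127,0,0],"grip": 0},
    {"xyz": [0,0.008,0.0254],"dr": [0.127,0,0],"grip": 0},
    {"xyz": [0,0.008,0.0254],"dr": [0.127,0,0],"grip": 0},
    {"xyz": [0,0.008,0.0254],"dr": [0.127,0,0],"grip": 0},
    {"xyz": [0,0.006,0.0254],"dr": [0.127,0,0],"grip": 0},
    {"xyz": [0,0,0.005],"dr": [0,0,0],"grip": 0},
    {"xyz": [0,0,0],"dr": [0,0,0],"grip": 0}
  ]
}}

```text
clock: 18.08
eef_pos: [0.5173, -0.1454, 0.0717]
tool_rot: [-0.518, -0.481, 0.518, -0.481]
wrist_force: [-0.4, -0.1, 0.2]
finger_gap: 0.0001
```

```bash
python3 b.py
```

```text
clock 18.0833 [-1.2 30.9] 0.07170627995178322 F [-0.4 -0.1  0.2] tool th 0.04612490508088925 polar 0.36950611110948783 52.332112512299744 in tool y,z 49.619549661291806 -16.629801304002253
```

Call:
{"fn": "carry_out", "kwargs": {
  "steps": [
    {"xyz": [0,0,0.008],"dr": [0.03,0,0],"grip": 0},
    {"xyz": [0,0,0.008],"dr": [0.03,0,0],"grip": 0},
    {"xyz": [0,0,0],"dr": [0,0,0],"grip": 0}
  ]
}}

```text
clock: 18.33
eef_pos: [0.5176, -0.1463, 0.0717]
tool_rot: [0.531, 0.469, -0.529, 0.468]
wrist_force: [1.9, 5.8, 1.3]
finger_gap: 0.0
```

Call:
{"fn": "carry_out", "kwargs": {
  "steps": [
    {"xyz": [0,0,0.008],"dr": [0,0,0],"grip": 0},
    {"xyz": [0,0,0],"dr": [0,0,0],"grip": 0}
  ]
}}

```text
clock: 18.5
eef_pos: [0.5176, -0.1465, 0.0717]
tool_rot: [0.53, 0.47, -0.528, 0.468]
wrist_force: [2.2, 9.0, 1.2]
finger_gap: -0.0003
```

Call:
{"fn": "carry_out", "kwargs": {
  "steps": [
    {"xyz": [0,0,0.008],"dr": [0,0,0],"grip": 0},
    {"xyz": [0,0,0],"dr": [0,0,0],"grip": 0}
  ]
}}

```text
clock: 18.67
eef_pos: [0.5176, -0.1468, 0.0717]
tool_rot: [0.531, 0.471, -0.528, 0.468]
wrist_force: [2.9, 13.1, 1.5]
finger_gap: 0.0002
```

The knob push stalled against the joint limit at 13 N. I'll retreat and look.

Call:
{"fn": "carry_out", "kwargs": {
  "steps": [
    {"xyz": [0,0,-0.08],"dr": [0,0,0],"grip": 0},
    {"xyz": [0,0,-0.15],"dr": [0,0,0],"grip": 0},
    {"xyz": [-0.15,0,-0.1],"dr": [0,0,0],"grip": 0},
    {"xyz": [-0.2,0,0],"dr": [0,0,0],"grip": 0},
    {"xyz": [-0.2,0,0],"dr": [0,0,0],"grip": 0},
    {"xyz": [-0.2,0,0],"dr": [0,0,0],"grip": 0},
    {"xyz": [-0.2,0,0],"dr": [0,0,0],"grip": 0},
    {"xyz": [-0.15,0,-0.1],"dr": [0,0,0],"grip": 0},
    {"xyz": [0,0,0],"dr": [0,0,0],"grip": 0},
    {"xyz": [0,0,0],"dr": [0,0,0],"grip": 0}
  ]
}}

```text
clock: 19.5
eef_pos: [0.5282, -0.0657, 0.2934]
tool_rot: [0.531, 0.468, -0.529, 0.469]
wrist_force: [-0.8, -0.2, -0.5]
finger_gap: 0.0
```

```bash
python3 t.py t8f | head -8; python3 - <<'E'
from h import *
s=manip.state();w=manip.capture("wrist")[:,:,::-1].copy();cv2.imwrite("pics/w8.png",w)
t=cv2.imread("pics/t8f.png")[170:250,245:385];t=cv2.resize(t,(784,448),interpolation=cv2.INTER_CUBIC);cv2.imwrite("pics/t8.png",t)
E
```

```text
[  0.2 111.4] 0.29341118342593675 [-0.78378489 -0.18665645 -0.46312083]
front y [-177.1    -175.8495 -174.599  -172.294 ]
-180 -24.3 28.8 15
-168 -25.8 28.2 54
-156 -27.3 29.7 58
-144 -25.9 28.1 56
-132 -27.4 29.1 56
-120 -26.0 28.1 54
```

View pics/t8.png

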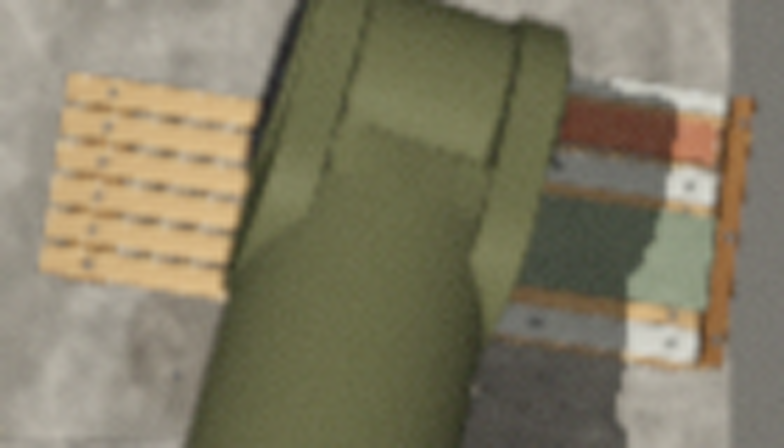

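The stone's far end is at the stop, with a gap to both rails. Next is the bar, in the wrist picture.

View pics/w8.png

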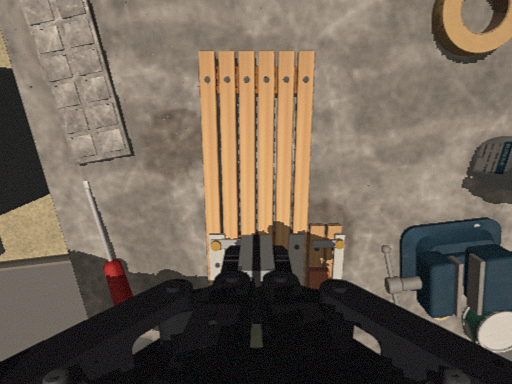

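The bar runs straight across from its pivot at (215,244), and the stall position puts the knob at y ≈ 12 mm, so the angle is about 0. The hand is clear.

```bash
python3 -c "
from h import *
print(manip.sign_off(),manip.state()['clock'])"
```

```text
the job is handed in; nothing more can be done
the job is handed in; nothing more can be done
```

The green stone is against the stop in the empty lane, the turn-bar is shut behind it, and I handed the job in at about 20 s of the 72 s allowed. No verdict was reported.

**What I did**
- **Squaring:** I turned the stone straight on the loading end by closing the fingertips lightly on its sides and rotating it flat on the deck. So that part was a light grip rather than a pure push.
- **Pushing:** I pushed it down the lane from behind with two fingertips until the hand stalled against the stop at about 8 N.
- **Bar:** I swung the bar round by its knob with the closed fingers until it stalled at its limit at 13 N, then backed the hand off and up.

**Last checks**
- **Stone:** The top camera shows it parallel to the rails, about 1 mm off the centre line. Its far end reads y ≈ -177 mm in that view, about 3 mm short of the stop and at the limit of the camera's resolution. The stall position agrees with it being fully home.
- **Bar:** Angle is about 0, worked out from where the knob push stalled. The fingers hid most of the bar in the final wrist picture, so only the part near the pivot confirms it.
- **Hand:** It was clear of everything at the end, with about zero wrist force.

**What went wrong:** My first try at squaring the stone failed. The fingertips pressed on the deck with about 11 N and the stone stayed askew, so I raised the hand and repeated it successfully.

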